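# Plug the relay into the tester's drawer and shut it

## Robot

A 7-joint arm with a two-finger parallel gripper is mounted at the origin on the work surface. World frame = base frame: x ahead of the robot, y to its left, z up, the work surface at z = 0. Lengths are in m, angles in rad, forces in N, time in s.
With the tool pointing down it reaches from about 0.4 to 0.9 m from the base axis. Payload 5.6 kg.
Tool frame: the origin (TCP) lies midway between the tips of the shut fingers; the grasp point (between the pads) lies 19 mm behind it; z points along the fingers, y is the direction in which the jaws open and shut (so a half turn about z gives the same grasp; the last joint's range is limited). The gripper opens to 92 mm and grips with 3 to 60 N. Pads are 20 mm wide; open, the fingers measure 128 mm over their backs; the gripper's body (75 mm by 189 mm) begins 69 mm behind the grasp point.
Start: joints at [-1.349, 0.468, -0.012, 1.603, 0.006, 1.071, -0.056], TCP at [0.17, 0.627, 0.215] pointing down, gripper open.
Joint ranges: [-2.53, 2.53], [-0.31, 2.02], [-1.57, 1.55], [0.28, 2.44], [-1.29, 4.43], [0.15, 1.84], [-2.92, 2.92]. Speed limits (rad/s): [2.57, 2.57, 3.14, 3.14, 3.14, 3.14, 3.14].

## Interface

Orientations are given as a rotation vector (axis times angle).
In Python, from plant import bot gives the robot as it stands. The module is installed in compiled form; this text tells all that it offers.
- The arm moves only by the shell command python3 -m handwheel 'ROWS'. ROWS is JSON, a list of rows, each an object of numbers: "x", "y", "z": the shift along the tool's x, y, z in m; "ax", "ay", "az": the turn, a rotation vector about the tool's x, y, z in rad; "claw": the opening in per cent of the stroke, from 0 (shut) to 100 (fully open). In form: [{"x": .., "y": .., "z": .., "ax": .., "ay": .., "az": .., "claw": ..}, ...]. A call has 1 to 20 rows; each row shifts and turns the pose as measured when the row begins, along the tool's axes as they then stand; what a row does not reach is not made up. A row lasts 1/8 s, in which the tool goes at most 62.5 mm and 10.7 degrees, less where a joint would pass 70% of its speed; a pose out of reach is approached as far as the arm can. A call is refused whole if a number of a shift passes 0.0625 or a number of a turn 0.188, either way. A call with a gripper value outside its range is refused whole. The fingers move at their own pace and stop on an object; the grip force is fixed at half the most. Time passes only in rows, so rows that do not move let the fingers close. It gives the time, the measured TCP pose, the force and the opening at its end, in the units of the state.
- bot.state(): the state, without advancing time (a new reading comes with each control period).
- bot.read_camera(name): name is "scene" or "top" or "wrist"; returns (picture, depth): 420x560x3 uint8, red, green, blue; 420x560 float32, m along the optical axis (not along the pixel's ray), 0 where there is no reading.
- bot.camera_info(name): a dict with "K" (3x3 intrinsics, pixels), "extrinsics" (4x4, takes a point from camera to world coordinates); the wrist camera has in their place "T_tool_cam" (4x4, takes a point from camera to tool coordinates, whose origin is the TCP and whose axes are the flange's). Camera axes: x right, y up, looking along -z (the intrinsics and any distortion apply to the point x, -y, -z); pixel columns grow to the right and rows downward; lengths in m; the calibration is good to about 2 mm. The wrist camera is an equidistant fisheye: a pixel r from the principal point sees the ray r / f radians off the axis. A picture is of the moment at which its call begins: read the wrist's pose just before it. camera_info takes no time and is no camera call.
- bot.sign_off(): hands the job in, once; it reports no verdict.
The state is a dict: "time_s": time; "joint_positions": joint angles; "qd": joint speeds; "joint_torque": joint torques, N m; "position": TCP position; "orientation": TCP orientation; "contact_force": force on the tool from outside, world axes, zero at the start; "wrist_torque": the same for the moment, N m; "grip_width": finger opening in m.
Only numpy, scipy, OpenCV 4.12 (cv2) and the standard library are available. Lean on these libraries where they do the work, as an engineer would, in place of code of your own. Each camera call takes 0.05 s, during which the arm holds its last target. There are 200 camera calls.

## Task

Plug the square-cornered relay into the rectangular socket in the tester's open drawer, pressing it down fully home until its shoulder sits on the socket; then push the drawer shut until it snaps home at its detent. Leave the round flasher can, the bearing and the rectifier plate where they lie.

Things in the scene. Friction and masses are not known exactly. Their poses are not given: they have to be found in the camera images.
- case: Grey sheet-metal bench tester, fixed to the bench, 220 (x) by 200 (y) by 100 mm high; origin at the centre of its underside. Its front faces its own -x, at x = -110 mm, and a low drawer slides out of it along its -x. The drawer opening under the case's lid is 88 mm high: a relay that is not pressed home is too tall to pass in.
- drawer (a joint): The drawer's opening, m: 0 is fully home, starts about 0.085 to 0.115 open. A sprung roller resists the last 5 to 14 mm with up to about 9 N, then snaps the drawer home and holds it. Before that it slides stiffly (3 N).
- drawer_face (a point): Centre of the outer (-x) face of the drawer's front panel, 41 mm above the bench; the panel is 192 mm wide, 10 mm thick, from 6 to 84 mm above the bench. Push high on it, or the gripper's body meets the case's lid (100 mm). Axes as the case's; it moves with the drawer.
- socket_mid (a point): Middle of the socket's cross travel, at the height of its top face (40 mm above the bench), 65 mm behind the panel's outer face; axes as the case's; moves with the drawer. The hole is centred here along x, but along y the socket sits up to 12 mm to either side: where is NOT reported, it must be seen or felt. The socket is stiff and stays there (about 30 N moves it).
- rail_mid (a point): Point on the drawer's floor 28 mm under socket_mid. On two cross rails here rides the socket: a black block 56 (x) by 46 (y) by 26 mm; in its centre a vertical hole 28 (x) by 20 (y) mm with a 1 mm chamfer, right through. A contact spring 7 mm down the hole's +x wall resists the foot, so it must be pressed in (about 5 to 15 N). The drawer's sides are lower than the block's top.
- relay: Grey box relay, loose, standing upright on its foot: body 36 (x) by 28 (y) by 42 mm high over a foot 26 (x) by 18 (y) by 14 mm high. Origin at the centre of the foot's underside; shoulder 14 mm above it, top 56 mm. Mass about 90 g. It plugs in either way round. Home, its origin is 14 mm below the socket's top.
- flasher: Bystander: round aluminium flasher can, 32 mm across, 58 mm high, standing; origin at the centre of its underside.
- bearing: Bystander: steel ball-bearing ring, 52 mm across, 14 mm high, lying flat; origin at the centre of its underside.
- rectifier: Bystander: aluminium rectifier plate 75 by 50 mm, 14 mm high with its diodes (one stud 28 mm); origin at the centre of its underside.
Things that resemble listed ones, but are neither listed nor needed, are in the scene too. What is shaped like the relay but yellow is not meant.

How it is judged:
On the way, in this order (a step that is already met when the one before it is completed fails the run):
1. the relay is pressed fully home in the socket (z of relay in the frame of socket_mid below -0.0115 m and x of relay in the frame of socket_mid between -0.004 and 0.004 m and y of relay in the frame of socket_mid between -0.016 and 0.016 m and angle between the z axis of relay and the z axis of socket_mid, either way round below 0.1 rad), for 0.2 s.
2. the drawer is pushed home past its detent (value of joint drawer below 0.0025 m), for 0.2 s.
At the end, for the whole second after the job is handed in: The relay's foot is in the socket's hole to within 2.5 mm of full depth (origin at least 11.5 mm below the socket's top face, within 4 mm along x and 16 mm along y of socket_mid), upright to the drawer within 0.1 rad, at rest; the drawer is within 2.5 mm of home (all of step 1 and value of joint drawer below 0.0025 m and linear speed of relay below 0.01 m/s); the robot touches nothing.
It fails at once if the flasher is shifted more than 30 mm or tipped (distance of flasher from where it was at the start of the episode above 0.03 m or angle between flasher's own z axis and vertical above 0.4 rad).
It fails at once if the bearing is shifted more than 30 mm or tipped (distance of bearing from where it was at the start of the episode above 0.03 m or angle between bearing's own z axis and vertical above 0.4 rad).
It fails at once if the rectifier is shifted more than 30 mm or tipped (distance of rectifier from where it was at the start of the episode above 0.03 m or angle between rectifier's own z axis and vertical above 0.4 rad).
It also fails if it takes over 64 s, if anything falls off the work surface, if the arm or the gripper's body presses on something with over 40 N, if the wrist force passes 120 N, or if a joint passes its speed limit or range.

## Working session

There is one attempt and no reset: what is moved stays moved. The work goes in short steps, Python scripts to look and compute and a shell command to move; the robot and the scene stay as the last step left them, time stands still between calls to the robot, and variables do not carry over. Pictures are saved under pics/ and viewed, about 8 in all and at most 12, crops included, and the job is handed in when it is done.

```bash
mkdir -p pics
cat > h.py <<'E'
import numpy as np, cv2
from scipy.spatial.transform import Rotation as R
from plant import bot
def save(p,n): cv2.imwrite('pics/'+n,cv2.cvtColor(p,cv2.COLOR_RGB2BGR))
def world(name,d,u,v,st=None,z=None):
    """pixel(s) -> world, by depth image d"""
    ci=bot.camera_info(name);K=ci['K']
    x=(u-K[0][2])/K[0][0];y=(v-K[1][2])/K[1][1]
    if name=='wrist':
        r=np.hypot(x,y);s=np.tan(r)/max(r,1e-9);x*=s;y*=s
        T=np.eye(4);T[:3,:3]=R.from_rotvec(st['orientation']).as_matrix();T[:3,3]=st['position'];T=T@ci['T_tool_cam']
    else: T=np.array(ci['extrinsics'])
    ray=T[:3,:3]@np.array([x,-y,-1.]);o=T[:3,3]
    k=d[int(v),int(u)] if z is None else (z-o[2])/ray[2]
    return o+k*ray
E
python3 - <<'E'
from h import *
for n in('scene','top'):
    p,d=bot.read_camera(n);save(p,n+'0.png');np.save(n+'0.npy',d)
print(bot.state()); print(bot.camera_info('top'),bot.camera_info('wrist'))
E
```

```text
{'time_s': 0.1, 'joint_positions': array([-1.34901039,  0.46827428, -0.0116104 ,  1.60351141,  0.00600156,
        1.07139229, -0.05627116]), 'qd': array([ 0.0005988 , -0.00305652,  0.00166088, -0.00203789, -0.00083777,
       -0.00085205, -0.00044383]), 'joint_torque': array([ 1.29051361e-03, -5.21646523e+01, -1.23150449e-02, -2.44365925e+01,
       -5.67603169e-02,  1.40908759e-02,  4.88889884e-05]), 'position': array([0.17003311, 0.6268352 , 0.21375356]), 'orientation': array([-4.14742167e-01, -3.11400000e+00,  2.43148823e-03]), 'contact_force': array([ 0.78714244,  0.78883756, -0.32555411]), 'wrist_torque': array([-0.03266121, -0.01344628, -0.03997689]), 'grip_width': 0.09177935246959275}
{'K': array([[465.70230581,   0.        , 283.04498028],
       [  0.        , 465.70230581, 204.94228273],
       [  0.        ,   0.        ,   1.        ]]), 'extrinsics': array([[ 0.05015479,  0.97825002, -0.20127444,  0.35908669],
       [-0.99873041,  0.0500729 , -0.00550144,  0.0139735 ],
       [ 0.00469661,  0.20129483,  0.97951944,  1.13532139],
       [ 0.        ,  0.        ,  0.        ,  1.        ]])} {'K': array([[325.1922621 ,   0.        , 280.30941326],
       [  0.        , 325.1922621 , 208.01015361],
       [  0.        ,   0.        ,   1.        ]]), 'T_tool_cam': array([[-1.78567802e-04,  9.58791054e-01,  2.84112097e-01,
         8.17253788e-02],
       [ 9.99999667e-01,  3.97475060e-04, -7.12844651e-04,
        -1.48725305e-03],
       [-7.96396547e-04,  2.84111875e-01, -9.58790805e-01,
        -1.69598964e-01],
       [ 0.00000000e+00,  0.00000000e+00,  0.00000000e+00,
         1.00000000e+00]])}
```

View pics/top0.png

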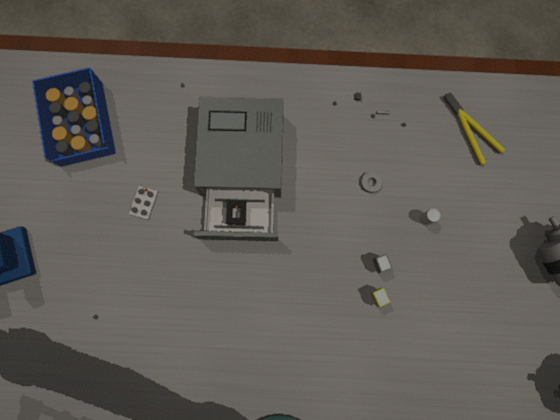

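View pics/scene0.png

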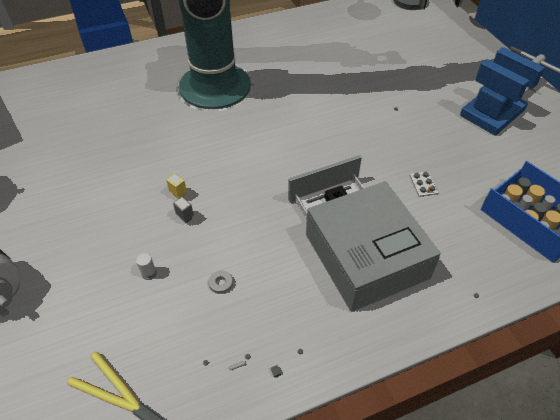

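The top view shows these relay lookalikes: a grey box at (383,264), a yellow box at (381,298) and a round can at (433,215). The bearing is at (371,182), the rectifier at (144,203) and the socket at (236,213). I choose the grey box and will check it in a crop.

Run:
```python
from h import *
p=cv2.imread('pics/top0.png');d=np.load('top0.npy')
a=cv2.resize(p[235:315,350:430],(480,480),interpolation=cv2.INTER_CUBIC)
b=cv2.resize(p[180:245,190:290],None,fx=4.8,fy=4.8,interpolation=cv2.INTER_CUBIC)[:480,:320]
b=cv2.resize(p[180:245,185:285],(320,208),interpolation=cv2.INTER_CUBIC)
o=np.zeros((480,800,3),np.uint8);o[:,:480]=a;o[:208,480:]=b;cv2.imwrite('pics/c1.png',o)
for n,u,v in [('relay',384,264),('yellow',382,297),('flasher',433,214),('bear',371,174),('rect',144,203),('panelL',200,235),('panelR',274,237),('panelc',236,236),('sock',227,213),('sock2',245,213),('caseFL',197,187),('caseFR',281,191),('caseBL',200,98),('caseBR',283,100)]:
    print(n,world('top',d,u,v).round(4))
```

```text
relay [ 0.4538 -0.2197  0.0559]
yellow [ 0.3787 -0.2153  0.0573]
flasher [ 0.5768 -0.3339  0.058 ]
bear [ 0.6804 -0.1955  0.0107]
rect [0.5781 0.3637 0.0076]
panelL [0.4968 0.2063 0.0761]
panelR [0.5018 0.037  0.0688]
panelc [0.4989 0.124  0.0746]
sock [0.5575 0.1529 0.0407]
sock2 [0.5595 0.1099 0.0418]
caseFL [0.6068 0.221  0.0865]
caseFR [0.6119 0.0265 0.067 ]
caseBL [0.8213 0.2302 0.0998]
caseBR [0.827  0.0327 0.0987]
```

View pics/c1.png

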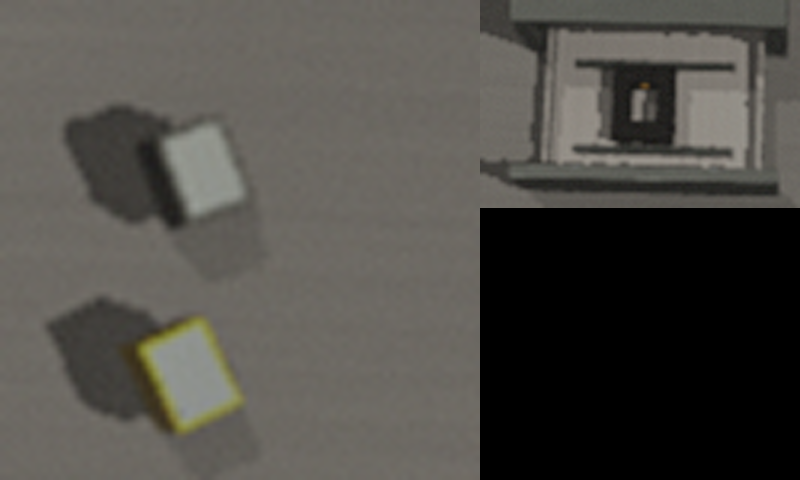

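The crop shows the grey-topped relay centred near top-view pixel (384,263). Its long side is about 27° off world x. Its top is at z=0.056, which matches 56 mm. The yellow one below it is the decoy. The socket block in the drawer has its hole near (237,213). The case yaw is about 0.03 rad. I'll set out toward the relay.

```bash
cat >> h.py <<'E'
def to(x,y,z,jaw):
    "print tool-frame shift and turn from here to target TCP, jaw angle in deg (mod 180)"
    s=bot.state();M=R.from_rotvec(s['orientation']).as_matrix()
    d=M.T@(np.array([x,y,z])-s['position']); j=np.degrees(np.arctan2(M[1,1],M[0,1]))
    e=(jaw-j+90)%180-90
    tilt=M.T@np.array([0,0,-1])
    print('t',s['time_s'],'pos',s['position'].round(4),'jaw',j.round(2),'q7',s['joint_positions'][6].round(2),'F',s['contact_force'].round(1),'w',round(s['grip_width'],4))
    print('tool shift',d.round(4),'az',-np.radians(e).round(4),'ax,ay to level',(-tilt[1]).round(4),tilt[0].round(4))
E
python3 -m handwheel '[{"az":-0.183},{"az":-0.183},{"az":-0.183},{"az":-0.183},{"x":-0.031,"y":-0.05},{"x":-0.031,"y":-0.05},{"x":-0.031,"y":-0.05},{"x":-0.031,"y":-0.05},{"x":-0.031,"y":-0.05}]'
python3 -c "
from h import *
to(.455,-.2195,.2,117)"
```

```text
t 0.1 pos [0.17   0.6268 0.2138] jaw 74.83 q7 -0.06 F [ 0.8  0.8 -0.3] w 0.0918
tool shift [-0.4965 -0.7422  0.015 ] az -0.7361 ax,ay to level -0.0015 0.0001invalid input at $[0]: expected keys x, y, z, ax, ay, az, claw
```

```bash
python3 -m handwheel '[{"x":0,"y":0,"z":0,"ax":0,"ay":0,"az":-0.183,"claw":100},{"x":0,"y":0,"z":0,"ax":0,"ay":0,"az":-0.183,"claw":100},{"x":0,"y":0,"z":0,"ax":0,"ay":0,"az":-0.183,"claw":100},{"x":0,"y":0,"z":0,"ax":0,"ay":0,"az":-0.183,"claw":100},{"x":-0.031,"y":-0.05,"z":0,"ax":0,"ay":0,"az":0,"claw":100},{"x":-0.031,"y":-0.05,"z":0,"ax":0,"ay":0,"az":0,"claw":100},{"x":-0.031,"y":-0.05,"z":0,"ax":0,"ay":0,"az":0,"claw":100},{"x":-0.031,"y":-0.05,"z":0,"ax":0,"ay":0,"az":0,"claw":100},{"x":-0.031,"y":-0.05,"z":0,"ax":0,"ay":0,"az":0,"claw":100}]'
python3 -c "
from h import *
to(.455,-.2195,.2,117)"
```

```text
time_s: 1.23
position: [0.4243, 0.477, 0.2088]
orientation: [0.777, -3.036, 0.009]
contact_force: [0.3, 0.6, 0.5]
grip_width: 0.092
t 1.225 pos [0.4243 0.477  0.2088] jaw 118.71 q7 1.14 F [0.3 0.6 0.5] w 0.092
tool shift [ 0.3075 -0.6256  0.0137] az 0.0298 ax,ay to level -0.0036 -0.0086
```

```bash
python3 -m handwheel '[{"x":0.022,"y":-0.045,"z":0,"ax":0,"ay":0,"az":0.03,"claw":100},{"x":0.022,"y":-0.045,"z":0,"ax":0,"ay":0,"az":0,"claw":100},{"x":0.022,"y":-0.045,"z":0,"ax":0,"ay":0,"az":0,"claw":100},{"x":0.022,"y":-0.045,"z":0,"ax":0,"ay":0,"az":0,"claw":100},{"x":0.022,"y":-0.045,"z":0,"ax":0,"ay":0,"az":0,"claw":100},{"x":0.022,"y":-0.045,"z":0,"ax":0,"ay":0,"az":0,"claw":100},{"x":0.022,"y":-0.045,"z":0,"ax":0,"ay":0,"az":0,"claw":100},{"x":0.022,"y":-0.045,"z":0,"ax":0,"ay":0,"az":0,"claw":100},{"x":0.022,"y":-0.045,"z":0,"ax":0,"ay":0,"az":0,"claw":100},{"x":0.022,"y":-0.045,"z":0,"ax":0,"ay":0,"az":0,"claw":100},{"x":0.022,"y":-0.045,"z":0,"ax":0,"ay":0,"az":0,"claw":100},{"x":0.022,"y":-0.045,"z":0,"ax":0,"ay":0,"az":0,"claw":100},{"x":0.022,"y":-0.045,"z":0,"ax":0,"ay":0,"az":0,"claw":100},{"x":0.022,"y":-0.045,"z":0,"ax":0,"ay":0,"az":0,"claw":100},{"x":0,"y":0,"z":0,"ax":0,"ay":0,"az":0,"claw":100}]'
python3 - <<'E'
from h import *
to(.455,-.2195,.2,117)
s=bot.state();p,d=bot.read_camera('wrist');save(p,'w1.png');np.save('w1.npy',d)
# relay top: points 48-62mm high near the relay
P=[]
for v in range(0,420,2):
  for u in range(0,560,2):
    if d[v,u]>0:
      w=world('wrist',d,u,v,s)
      if .045<w[2]<.068 and np.hypot(w[0]-.455,w[1]+.2195)<.06: P.append([*w,u,v])
P=np.array(P);print(len(P))
if len(P):
  m=P[np.abs(P[:,2]-np.median(P[:,2]))<.004]
  print(np.median(m[:,2]),cv2.minAreaRect((m[:,:2]*1000).astype(np.float32)),m[:,3:].mean(0))
E
```

```text
time_s: 3.1
position: [0.4322, -0.2531, 0.212]
orientation: [0.71, -3.05, 0.015]
contact_force: [0.5, -0.4, 0.2]
grip_width: 0.0917
t 3.1 pos [ 0.4322 -0.2531  0.212 ] jaw 116.23 q7 2.57 F [ 0.5 -0.4  0.2] w 0.0917
tool shift [-0.0355  0.0201  0.0114] az -0.0135 ax,ay to level -0.0069 -0.0119Traceback (most recent call last):
  File "<stdin>", line 9, in <module>
  File "h.py", line 7, in world
    ci=bot.camera_info(name);K=ci['K']
ValueError: time passes only in moves, steps and waits
```

View pics/w1.png

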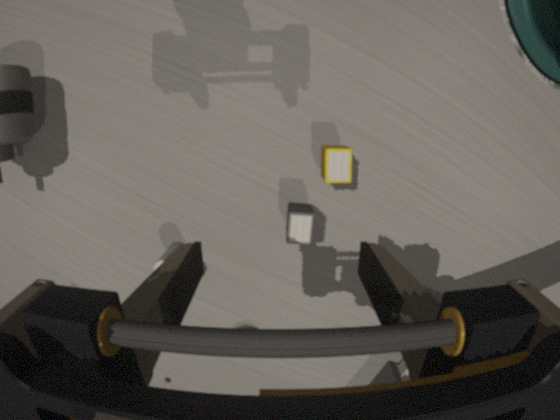

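The wrist view shows the grey relay top at about (300,228), between the fingers and nearly square to them. The yellow decoy is at (338,165) and the flasher is behind the left finger. The script hit a calibration call limit, so I'll cache that and re-measure from the saved depth.

```bash
python3 - <<'E'
s=open('h.py').read()
s=s.replace("ci=bot.camera_info(name);K","ci=info(name);K").replace("def world","import functools\n@functools.lru_cache\ndef info(n): return bot.camera_info(n)\ndef world")
s+='''
def cloud(name,d,c,rad,zlo,zhi,st,step=1):
    P=[]
    for v in range(0,420,step):
        for u in range(0,560,step):
            if d[v,u]>0:
                w=world(name,d,u,v,st)
                if zlo<w[2]<zhi and np.hypot(w[0]-c[0],w[1]-c[1])<rad: P.append([*w,u,v])
    return np.array(P)
'''
open('h.py','w').write(s)
E
python3 - <<'E'
from h import *
s=bot.state();d=np.load('w1.npy')
m=cloud('wrist',d,(.455,-.2195),.045,.05,.063,s)
print(len(m),np.median(m[:,2]),cv2.minAreaRect((m[:,:2]*1000).astype(np.float32)),m[:,:2].mean(0),m[:,3:].mean(0))
c=cv2.minAreaRect((m[:,:2]*1000).astype(np.float32))[0]
to(c[0]/1e3,c[1]/1e3,.12,117)
E
```

```text
841 0.05544457676170528 ((454.5400390625, -217.10940551757812), (36.14425277709961, 28.17728042602539), 22.588712692260742) [ 0.45368951 -0.21767119] [300.11296076 227.05469679]
t 3.15 pos [ 0.4325 -0.2508  0.2117] jaw 116.39 q7 2.57 F [-0.5  0.2 -0. ] w 0.0917
tool shift [-0.0358  0.0208  0.0912] az -0.0106 ax,ay to level -0.0053 -0.0115
```

```bash
python3 -m handwheel '[{"x":-0.018,"y":0.009,"z":0.03,"ax":0,"ay":-0.011,"az":0.066,"claw":100},{"x":-0.018,"y":0.009,"z":0.03,"ax":0,"ay":0,"az":0,"claw":100},{"x":0,"y":0,"z":0.03,"ax":0,"ay":0,"az":0,"claw":100},{"x":0,"y":0,"z":0,"ax":0,"ay":0,"az":0,"claw":100},{"x":0,"y":0,"z":0,"ax":0,"ay":0,"az":0,"claw":100}]'
python3 -c "
from h import *
to(.4545,-.2190,.023,112.6)"
```

```text
time_s: 3.78
position: [0.4597, -0.2118, 0.1199]
orientation: [-0.625, 3.076, -0.003]
contact_force: [-0.5, 0.4, 0.6]
grip_width: 0.0922
t 3.775 pos [ 0.4597 -0.2118  0.1199] jaw 112.97 q7 2.49 F [-0.5  0.4  0.6] w 0.0922
tool shift [ 0.0079 -0.0044  0.0969] az 0.0064 ax,ay to level -0.0025 0.0027
```

```bash
python3 -m handwheel '[{"x":0.008,"y":-0.004,"z":0,"ax":0,"ay":0,"az":0.006,"claw":100},{"x":0,"y":0,"z":0,"ax":0,"ay":0,"az":0,"claw":100},{"x":0,"y":0,"z":0.035,"ax":0,"ay":0,"az":0,"claw":100},{"x":0,"y":0,"z":0.035,"ax":0,"ay":0,"az":0,"claw":100},{"x":0,"y":0,"z":0.02,"ax":0,"ay":0,"az":0,"claw":100},{"x":0,"y":0,"z":0,"ax":0,"ay":0,"az":0,"claw":100}]'
python3 -c "
from h import *
to(.4545,-.2190,.023,112.6)"
```

```text
time_s: 4.53
position: [0.4582, -0.2216, 0.0333]
orientation: [-0.609, 3.068, -0.011]
contact_force: [-1.2, -0.9, -0.4]
grip_width: 0.0919
t 4.525 pos [ 0.4582 -0.2216  0.0333] jaw 112.46 q7 2.58 F [-1.2 -0.9 -0.4] w 0.0919
tool shift [0.0025 0.004  0.0103] az -0.0024 ax,ay to level -0.0096 0.0123
```

```bash
python3 -m handwheel '[{"x":0.002,"y":0.004,"z":0.01,"ax":-0.01,"ay":0.012,"az":0,"claw":100},{"x":0,"y":0,"z":0,"ax":0,"ay":0,"az":0,"claw":100}]'
python3 -c "
from h import *
to(.4545,-.2190,.023,112.6)"
```

```text
time_s: 4.78
position: [0.4559, -0.2192, 0.0244]
orientation: [-0.611, 3.08, -0.001]
contact_force: [0.0, -0.5, 0.1]
grip_width: 0.0918
t 4.775 pos [ 0.4559 -0.2192  0.0244] jaw 112.44 q7 2.58 F [ 0.  -0.5  0.1] w 0.0918
tool shift [0.0012 0.0007 0.0014] az -0.0028 ax,ay to level -0.0009 0.0018
```

```bash
python3 -m handwheel '[{"x":0,"y":0,"z":0,"ax":0,"ay":0,"az":0,"claw":0},{"x":0,"y":0,"z":0,"ax":0,"ay":0,"az":0,"claw":0},{"x":0,"y":0,"z":0,"ax":0,"ay":0,"az":0,"claw":0},{"x":0,"y":0,"z":0,"ax":0,"ay":0,"az":0,"claw":0},{"x":0,"y":0,"z":0,"ax":0,"ay":0,"az":0,"claw":0},{"x":0,"y":0,"z":0,"ax":0,"ay":0,"az":0,"claw":0},{"x":0,"y":0,"z":-0.04,"ax":0,"ay":0,"az":0,"claw":0},{"x":0,"y":0,"z":-0.06,"ax":0,"ay":0,"az":0,"claw":0},{"x":0,"y":0,"z":-0.06,"ax":0,"ay":0,"az":0,"claw":0},{"x":0,"y":0,"z":0,"ax":0,"ay":0,"az":0,"claw":0}]'
python3 -c "
from h import *
to(.559,.12,.2,91.7)"
```

```text
time_s: 6.02
position: [0.4554, -0.2192, 0.1892]
orientation: [-0.611, 3.081, -0.001]
contact_force: [0.7, -0.4, -2.0]
grip_width: 0.0278
t 6.025 pos [ 0.4554 -0.2192  0.1892] jaw 112.44 q7 2.46 F [ 0.7 -0.4 -2. ] w 0.0278
tool shift [-0.2252  0.274  -0.0107] az 0.3619 ax,ay to level -0.0005 0.001
```

```bash
python3 -m handwheel '[{"x":0,"y":0,"z":0,"ax":0,"ay":0,"az":0.18,"claw":0},{"x":0,"y":0,"z":-0.01,"ax":0,"ay":0,"az":0.18,"claw":0},{"x":-0.016,"y":0.05,"z":0,"ax":0,"ay":0,"az":0,"claw":0},{"x":-0.016,"y":0.05,"z":0,"ax":0,"ay":0,"az":0,"claw":0},{"x":-0.016,"y":0.05,"z":0,"ax":0,"ay":0,"az":0,"claw":0},{"x":-0.016,"y":0.05,"z":0,"ax":0,"ay":0,"az":0,"claw":0},{"x":-0.016,"y":0.05,"z":0,"ax":0,"ay":0,"az":0,"claw":0},{"x":-0.016,"y":0.05,"z":0,"ax":0,"ay":0,"az":0,"claw":0},{"x":-0.016,"y":0.04,"z":0,"ax":0,"ay":0,"az":0,"claw":0},{"x":0,"y":0,"z":0,"ax":0,"ay":0,"az":0,"claw":0},{"x":0,"y":0,"z":0,"ax":0,"ay":0,"az":0,"claw":0}]'
python3 -c "
from h import *
to(.559,.131,.2,91.7)"
```

```text
time_s: 7.4
position: [0.5547, 0.1327, 0.1826]
orientation: [0.025, -3.119, 0.004]
contact_force: [0.1, -1.3, -1.0]
grip_width: 0.0276
t 7.4 pos [0.5547 0.1327 0.1826] jaw 90.91 q7 1.4 F [ 0.1 -1.3 -1. ] w 0.0276
tool shift [-0.0039 -0.0018 -0.0175] az -0.0138 ax,ay to level -0.0024 -0.0229
```

Level up, settle and take one close look with the wrist and top cameras.

```bash
python3 -m handwheel '[{"x":-0.004,"y":-0.002,"z":-0.005,"ax":0,"ay":-0.023,"az":-0.014,"claw":0},{"x":0,"y":0,"z":0,"ax":0,"ay":0,"az":0,"claw":0},{"x":0,"y":0,"z":0,"ax":0,"ay":0,"az":0,"claw":0}]'
python3 - <<'E'
from h import *
s=bot.state();p,d=bot.read_camera('wrist');save(p,'w2.png');np.savez('w2.npz',d=d,pos=s['position'],ori=s['orientation'])
to(.559,.131,.2,91.7)
q=p[120:300,180:400];save(cv2.resize(q,None,fx=3,fy=3,interpolation=cv2.INTER_CUBIC),'w2c.png')
E
```

```text
time_s: 7.78
position: [0.5583, 0.127, 0.1873]
orientation: [-0.041, 3.141, -0.005]
contact_force: [0.4, -0.4, -0.3]
grip_width: 0.0276
t 7.825 pos [0.5584 0.1269 0.1874] jaw 91.49 q7 1.41 F [ 0.2 -0.5 -1.3] w 0.0277
tool shift [-0.0007  0.004  -0.0126] az -0.0037 ax,ay to level -0.0034 0.0005
```

View pics/w2c.png

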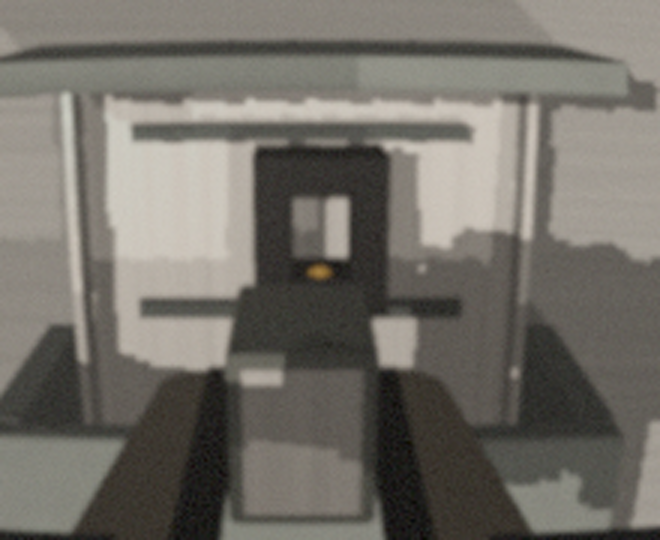

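The crop shows the black socket block, top edge corners at (256,148) and (388,148). The hole spans roughly x 291–350 and y 195–280, with the gold contact at (320,272). The held relay's top is at (305,435). Now I measure the block and the relay from depth.

```bash
cat > m.py <<'E'
from h import *
def measure(f):
    z=np.load(f);d=z['d'];s=dict(position=z['pos'],orientation=z['ori'])
    yaw=.029;c,sn=np.cos(yaw),np.sin(yaw);Rz=np.array([[c,sn],[-sn,c]]) # world->case axes
    o=z['pos'][:2]
    P=cloud('wrist',d,o,.16,-.01,.25,s)
    q=(P[:,:2]-o)@Rz.T; zz=P[:,2]
    b=(np.abs(zz-.04)<.005)&(np.abs(q[:,0])<.06)&(np.abs(q[:,1])<.045)
    print('block z',np.median(zz[b]),'case-x',np.percentile(q[b,0],[1,50,99]).round(4),'case-y',np.percentile(q[b,1],[1,5,50,95,99]).round(4),b.sum())
    # rim ends of each row of constant x
    for x in np.arange(-.03,.02,.006):
        r=b&(np.abs(q[:,0]-x)<.002); yy=np.sort(q[r,1])
        if len(yy)>5:
            g=np.diff(yy);k=g.argmax();print(x.round(3),'y',yy[[0,-1]].round(4),'hole',yy[[k,k+1]].round(4))
    t=(np.abs(zz-(z['pos'][2]+.033))<.006)&(np.abs(q[:,0])<.035)&(np.abs(q[:,1])<.022)
    print('relay top z',np.median(zz[t])-z['pos'][2],cv2.minAreaRect((q[t]*1000).astype(np.float32)),'(rel TCP, case axes, mm)')
    pf=(np.abs(zz-.084)<.004)&(q[:,0]<-.03);print('panel top: x',np.percentile(q[pf,0],[1,5,50,95,99]).round(4))
    k=pf&(np.abs(q[:,1])<.08); A=np.polyfit(q[k,1],q[k,0],1);print('panel slope in case axes',A[0])
    l=(np.abs(zz-.1)<.004)&(q[:,0]>.02);
    if l.sum():print('lid x min',np.percentile(q[l,0],[1,5]))
E
python3 - <<'E'
from m import *
measure('w2.npz')
E
```

```text
block z 0.039578713542965854 case-x [-0.0248 -0.0068  0.0262] case-y [-0.0176 -0.0159  0.007   0.0268  0.0281] 1572
-0.024 y [-0.0175  0.0284] hole [-0.0025 -0.0015]
-0.018 y [-0.0175  0.0284] hole [0.0154 0.0163]
-0.012 y [-0.0176  0.0275] hole [-0.0006  0.0004]
-0.006 y [-0.0177  0.0276] hole [-0.0056  0.0155]
-0.0 y [-0.0178  0.0277] hole [-0.0056  0.0156]
0.006 y [-0.0169  0.0279] hole [-0.0057  0.0156]
0.012 y [-0.017   0.0281] hole [-0.0057  0.0156]
0.018 y [-0.017   0.0282] hole [-0.0119 -0.0109]
relay top z 0.03340982859685618 ((-1.7906856536865234, 0.0187225341796875), (43.818668365478516, 21.567617416381836), 89.8045883178711) (rel TCP, case axes, mm)
panel top: x [-0.062  -0.0615 -0.0571 -0.0528 -0.0522]
panel slope in case axes 0.001777660986052578
lid x min [0.0482206  0.04941539]
```

Run:
```python
from h import *
z=np.load('w2.npz');d=z['d'];s=dict(position=z['pos'],orientation=z['ori'])
P=cloud('wrist',d,z['pos'],.06,.19,.25,s)
yaw=.029;c,sn=np.cos(yaw),np.sin(yaw);q=(P[:,:2]-z['pos'][:2])@np.array([[c,sn],[-sn,c]]).T;zz=P[:,2]-z['pos'][2]
t=(np.abs(zz-.0334)<.0025)
for y in np.arange(-.012,.0121,.004):
    r=t&(np.abs(q[:,1]-y)<.001);x=np.sort(q[r,0]);print(y.round(3),len(x),x[[0,1,-2,-1]].round(4),np.median(zz[r]).round(4))
for x in np.arange(-.016,.0161,.004):
    r=t&(np.abs(q[:,0]-x)<.001);y=np.sort(q[r,1]);print('x',x.round(3),y[[0,1,-2,-1]].round(4),np.median(zz[r]).round(4))
to(0,0,0,91.66)
```

```text
Traceback (most recent call last):
IndexError: index 0 is out of bounds for axis 0 with size 0
```

Run:
```python
from h import *
z=np.load('w2.npz');d=z['d'];s=dict(position=z['pos'],orientation=z['ori'])
P=cloud('wrist',d,z['pos'],.06,.19,.25,s)
yaw=.029;c,sn=np.cos(yaw),np.sin(yaw);q=(P[:,:2]-z['pos'][:2])@np.array([[c,sn],[-sn,c]]).T;zz=P[:,2]-z['pos'][2]
print(len(P))
for u,v in [(281,262),(281,245),(281,280),(281,290),(281,225),(265,262),(298,262)]:
    w=world('wrist',d,u,v,s)-z['pos'];print(u,v,d[v,u],w.round(4))
for lo in np.arange(.004,.06,.004):
    r=(zz>lo)&(zz<lo+.004)&(abs(q[:,1])<.013)
    if r.any():print(lo.round(3),r.sum(),np.percentile(q[r,0],[1,99]).round(4),np.percentile(q[r,1],[1,99]).round(4))
```

```text
7694
281 262 0.17619042 [-0.0037 -0.0006  0.0091]
281 245 0.1737389 [-0.0137 -0.0009  0.0087]
281 280 0.18021698 [ 0.008  -0.0003  0.0084]
281 290 0.18162745 [ 0.0144 -0.0002  0.0088]
281 225 0.19184583 [-0.0179 -0.001  -0.0115]
265 262 0.1772311 [-0.003  -0.0094  0.0082]
298 262 0.17687514 [-0.0036  0.0087  0.0084]
0.004 585 [-0.0184  0.0172] [-0.0129  0.0127]
0.008 2180 [-0.0175  0.0164] [-0.0127  0.0126]
0.012 6 [-0.0055  0.0072] [0.0125 0.0127]
0.016 23 [-0.0044  0.0081] [0.0126 0.0128]
0.02 20 [-0.0092  0.0054] [0.0126 0.0129]
0.024 29 [-0.0119  0.008 ] [0.0126 0.0129]
0.028 30 [-0.0118  0.0076] [0.0127 0.013 ]
0.032 29 [-0.0109  0.0073] [0.0128 0.013 ]
0.036 32 [-0.0121  0.0074] [0.0128 0.013 ]
0.04 24 [-0.0122  0.0035] [0.0128 0.013 ]
0.044 15 [-0.0118  0.0066] [0.0128 0.013 ]
0.048 11 [-0.0115  0.0071] [0.0126 0.013 ]
0.052 18 [-0.012  0.008] [0.0127 0.013 ]
0.056 18 [-0.0079  0.0047] [0.0128 0.013 ]
```

The relay's top is only about 9 mm above the TCP, so it slid about 24 mm down in the jaws during the lift. It is level and centred, so its foot is about 47 mm below the TCP. That works: I'll set it in the hole, then press its top with shut fingers. The hole target puts the TCP at (0.5617, 0.1321).

```bash
python3 -m handwheel '[{"x":-0.0035,"y":0.005,"z":0.015,"ax":-0.003,"ay":0,"az":-0.003,"claw":0},{"x":0,"y":0,"z":0.02,"ax":0,"ay":0,"az":0,"claw":0},{"x":0,"y":0,"z":0.02,"ax":0,"ay":0,"az":0,"claw":0},{"x":0,"y":0,"z":0.02,"ax":0,"ay":0,"az":0,"claw":0},{"x":0,"y":0,"z":0.01,"ax":0,"ay":0,"az":0,"claw":0},{"x":0,"y":0,"z":0,"ax":0,"ay":0,"az":0,"claw":0},{"x":0,"y":0,"z":0,"ax":0,"ay":0,"az":0,"claw":0}]'
python3 - <<'E'
from h import *
s=bot.state();p,d=bot.read_camera('wrist');save(p,'w3.png');np.savez('w3.npz',d=d,pos=s['position'],ori=s['orientation'])
to(.5617,.1321,.1,91.66)
for u,v in [(281,262),(281,245),(281,285),(265,262),(298,262)]:
    print(u,v,(world('wrist',d,u,v,s)-s['position']).round(4))
save(cv2.resize(p[120:300,180:400],None,fx=3,fy=3,interpolation=cv2.INTER_CUBIC),'w3c.png')
from m import measure
measure('w3.npz')
E
```

```text
time_s: 8.7
position: [0.5623, 0.1334, 0.0964]
orientation: [0.047, -3.141, -0.001]
contact_force: [0.8, 0.0, -2.4]
grip_width: 0.0279
t 8.75 pos [0.5623 0.1334 0.0965] jaw 91.7 q7 1.44 F [-0.3  0.4 -1.4] w 0.0276
tool shift [ 0.0006 -0.0013 -0.0035] az 0.0007 ax,ay to level 0.0007 -0.0001
281 262 [-0.0033 -0.0007  0.0083]
281 245 [-0.0135 -0.001   0.0084]
281 285 [ 0.0114 -0.0002  0.0082]
265 262 [-0.0035 -0.0094  0.0093]
298 262 [-0.0039  0.0086  0.009 ]
block z 0.039505812958330555 case-x [-0.029  -0.0189  0.0096] case-y [-0.0241 -0.023  -0.0018  0.0205  0.0216] 1882
-0.03 y [-0.0241  0.0219] hole [-0.0162 -0.0154]
-0.024 y [-0.0243  0.022 ] hole [0.0213 0.022 ]
-0.018 y [-0.0237  0.0216] hole [-0.0011 -0.0004]
-0.012 y [-0.0238  0.0216] hole [-0.0113  0.0091]
-0.006 y [-0.024   0.0219] hole [-0.0172  0.0158]
-0.0 y [-0.0242  0.0219] hole [-0.0181  0.0167]
0.006 y [-0.0244  0.0215] hole [-0.0197  0.0182]
0.012 y [-0.0237  0.0215] hole [-0.0206  0.0193]
relay top z 0.03332184096319128 ((-1.8687238693237305, 0.04351997375488281), (21.33976936340332, 43.92115783691406), 0.14696437120437622) (rel TCP, case axes, mm)
panel top: x [-0.0663 -0.0659 -0.0614 -0.0568 -0.0562]
panel slope in case axes 0.0023630494513669172
lid x min [0.04386701 0.04463605]
```

View pics/w3c.png

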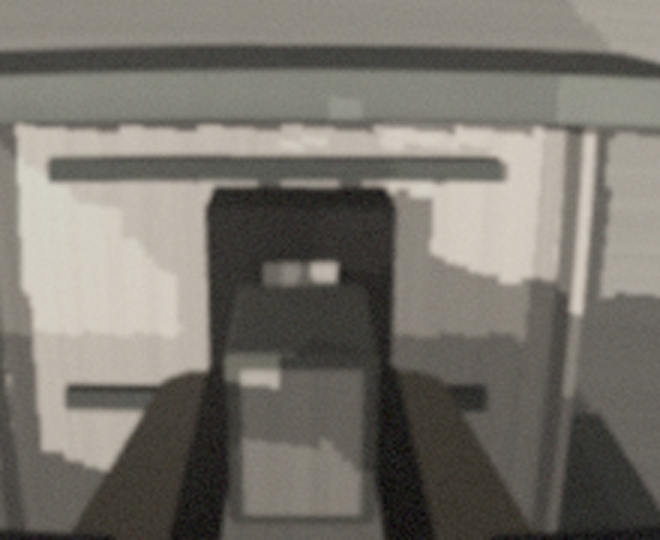

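The relay is holding and level. The hole is 1 mm off in each axis. I'll correct that and descend gently.

```bash
python3 -m handwheel '[{"x":0.001,"y":-0.001,"z":0,"ax":0,"ay":0,"az":0,"claw":0},{"x":0,"y":0,"z":0.003,"ax":0,"ay":0,"az":0,"claw":0},{"x":0,"y":0,"z":0,"ax":0,"ay":0,"az":0,"claw":0}]'
python3 -c "
from h import *
to(.5612,.1323,.083,91.66)"
python3 -m handwheel '[{"x":0,"y":0,"z":0.003,"ax":0,"ay":0,"az":0,"claw":0},{"x":0,"y":0,"z":0.003,"ax":0,"ay":0,"az":0,"claw":0},{"x":0,"y":0,"z":0.002,"ax":0,"ay":0,"az":0,"claw":0},{"x":0,"y":0,"z":0,"ax":0,"ay":0,"az":0,"claw":0}]'
python3 -c "
from h import *
to(.5612,.1323,.083,91.66)"
```

```text
time_s: 9.12
position: [0.5621, 0.1326, 0.0948]
orientation: [-0.047, 3.139, 0.003]
contact_force: [-0.3, -0.2, -1.3]
grip_width: 0.0276
t 9.125 pos [0.5621 0.1326 0.0948] jaw 91.7 q7 1.44 F [-0.3 -0.2 -1.3] w 0.0276
tool shift [ 0.001  -0.0003  0.0118] az 0.0008 ax,ay to level 0.0016 0.0026
time_s: 9.62
position: [0.5624, 0.1327, 0.0868]
orientation: [-0.047, 3.138, 0.003]
contact_force: [-0.9, -0.2, 2.7]
grip_width: 0.0277
t 9.625 pos [0.5624 0.1327 0.0868] jaw 91.7 q7 1.45 F [-0.9 -0.2  2.7] w 0.0277
tool shift [ 0.0012 -0.0004  0.0038] az 0.0007 ax,ay to level 0.0019 0.003
```

```bash
python3 -m handwheel '[{"x":0.0015,"y":0,"z":0,"ax":0.002,"ay":0.003,"az":0,"claw":0},{"x":0,"y":0,"z":0.002,"ax":0,"ay":0,"az":0,"claw":0},{"x":0,"y":0,"z":0.002,"ax":0,"ay":0,"az":0,"claw":0}]'
python3 -c "
from h import *
to(.5612,.1323,.083,91.66)"
```

```text
time_s: 10.0
position: [0.5609, 0.1328, 0.0824]
orientation: [-0.047, 3.141, -0.0]
contact_force: [-0.0, -0.4, -0.8]
grip_width: 0.0278
t 10.0 pos [0.5609 0.1328 0.0824] jaw 91.71 q7 1.44 F [-0.  -0.4 -0.8] w 0.0278
tool shift [-0.0003 -0.0005 -0.0006] az 0.0008 ax,ay to level -0.0002 0.0001
```

It dropped into the hole: force is back to the relay's weight, with the foot about 5 mm below the top. Pressing on.

```bash
python3 -m handwheel '[{"x":0,"y":0,"z":0.003,"ax":0,"ay":0,"az":0,"claw":0},{"x":0,"y":0,"z":0.003,"ax":0,"ay":0,"az":0,"claw":0},{"x":0,"y":0,"z":0.003,"ax":0,"ay":0,"az":0,"claw":0},{"x":0,"y":0,"z":0.002,"ax":0,"ay":0,"az":0,"claw":0}]'
python3 - <<'E'
from h import *
s=bot.state();p,d=bot.read_camera('wrist')
to(.5612,.1323,.0734,91.66)
for u,v in [(281,262),(281,245),(281,285),(265,262),(298,262)]:
    w=world('wrist',d,u,v,s);print((w-s['position']).round(4),w.round(4))
E
```

```text
time_s: 10.5
position: [0.562, 0.1328, 0.0729]
orientation: [-0.047, 3.14, 0.001]
contact_force: [-3.1, -1.5, 21.3]
grip_width: 0.0273
t 10.55 pos [0.5623 0.1327 0.073 ] jaw 91.69 q7 1.45 F [-2.1 -1.2 11.5] w 0.0275
tool shift [ 0.0011 -0.0004 -0.0004] az 0.0005 ax,ay to level 0.0005 0.0024
[-0.0039 -0.0007  0.0095] [0.5581 0.1321 0.0823]
[-0.0136 -0.001   0.0086] [0.5483 0.1318 0.0814]
[ 0.0109 -0.0002  0.0091] [0.5728 0.1325 0.082 ]
[-0.0034 -0.0094  0.009 ] [0.5586 0.1233 0.0819]
[-0.0038  0.0087  0.0088] [0.5582 0.1414 0.0816]
```

The relay top reads z=0.082, which is home. I'll hold a moment, release, rise, and press the top with shut fingers to be sure.

```bash
python3 -m handwheel '[{"x":0,"y":0,"z":0.001,"ax":0,"ay":0,"az":0,"claw":0},{"x":0,"y":0,"z":0,"ax":0,"ay":0,"az":0,"claw":0},{"x":0,"y":0,"z":0,"ax":0,"ay":0,"az":0,"claw":60},{"x":0,"y":0,"z":0,"ax":0,"ay":0,"az":0,"claw":60},{"x":0,"y":0,"z":0,"ax":0,"ay":0,"az":0,"claw":60},{"x":0,"y":0,"z":-0.025,"ax":0,"ay":0,"az":0,"claw":60},{"x":0,"y":0,"z":0,"ax":0,"ay":0,"az":0,"claw":0},{"x":0,"y":0,"z":0,"ax":0,"ay":0,"az":0,"claw":0},{"x":0,"y":0,"z":0,"ax":0,"ay":0,"az":0,"claw":0},{"x":0,"y":0,"z":0,"ax":0,"ay":0,"az":0,"claw":0},{"x":0,"y":0,"z":0,"ax":0,"ay":0,"az":0,"claw":0},{"x":0,"y":0,"z":0,"ax":0,"ay":0,"az":0,"claw":0}]'
python3 - <<'E'
from h import *
s=bot.state();p,d=bot.read_camera('wrist');save(p,'w4.png')
to(.561,.1323,.083,91.66)
for v in range(230,300,10):
    w=world('wrist',d,281,v,s);print(v,w.round(4))
E
```

```text
time_s: 12.05
position: [0.5618, 0.1323, 0.0954]
orientation: [-0.046, 3.141, -0.001]
contact_force: [1.3, 0.5, 0.3]
grip_width: 0.0004
t 12.1 pos [0.5618 0.1323 0.0954] jaw 91.68 q7 1.44 F [-0.  -1.   0.5] w 0.0004
tool shift [ 0.0008 -0.      0.0124] az 0.0004 ax,ay to level -0.0004 0.0007
230 [0.5476 0.1314 0.0823]
240 [0.5543 0.1316 0.0818]
250 [0.5499 0.1314 0.1066]
260 [0.55   0.1314 0.1186]
270 [0.5503 0.1314 0.129 ]
280 [0.55   0.1314 0.1391]
290 [0.5525 0.1314 0.1436]
```

Relay top is still at 0.082. Press down on it.

```bash
python3 -m handwheel '[{"x":0,"y":0,"z":0.007,"ax":0,"ay":0,"az":0,"claw":0},{"x":0,"y":0,"z":0.005,"ax":0,"ay":0,"az":0,"claw":0},{"x":0,"y":0,"z":0.002,"ax":0,"ay":0,"az":0,"claw":0}]'
python3 -m handwheel '[{"x":0,"y":0,"z":0.001,"ax":0,"ay":0,"az":0,"claw":0},{"x":0,"y":0,"z":0.001,"ax":0,"ay":0,"az":0,"claw":0}]'
```

```text
time_s: 12.48
position: [0.5629, 0.1325, 0.0822]
orientation: [-0.046, 3.139, 0.001]
contact_force: [-3.1, -0.9, 21.1]
grip_width: 0.0006
time_s: 12.72
position: [0.5635, 0.1325, 0.0823]
orientation: [-0.046, 3.138, 0.002]
contact_force: [-3.0, -0.7, 9.2]
grip_width: 0.0007
```

Rigid stop at z=0.082 with 21 N, so the relay is home. Now I move over to the front of the drawer panel, whose outer face is near x=0.496.

```bash
python3 -m handwheel '[{"x":0,"y":0,"z":-0.03,"ax":0,"ay":0.002,"az":0,"claw":0},{"x":0.02,"y":0,"z":-0.025,"ax":0,"ay":0,"az":0,"claw":0},{"x":0.04,"y":-0.005,"z":0,"ax":0,"ay":0,"az":0,"claw":0},{"x":0.04,"y":-0.005,"z":0,"ax":0,"ay":0,"az":0,"claw":0},{"x":0,"y":0,"z":0,"ax":0,"ay":0,"az":0,"claw":0},{"x":0,"y":0,"z":0,"ax":0,"ay":0,"az":0,"claw":0}]'
python3 - <<'E'
from h import *
s=bot.state();p,d=bot.read_camera('scene');save(p[140:320,260:460].repeat(3,0).repeat(3,1),'s5.png')
to(.46,.122,.06,91.66)
E
```

```text
time_s: 13.48
position: [0.4619, 0.1193, 0.138]
orientation: [-0.045, 3.139, 0.002]
contact_force: [-0.0, 0.5, 0.5]
grip_width: 0.0002
t 13.525 pos [0.4617 0.1192 0.1378] jaw 91.66 q7 1.37 F [-0.4  0.1 -0.2] w 0.0006
tool shift [0.0018 0.0028 0.0778] az -0.0001 ax,ay to level 0.001 0.0016
```

View pics/s5.png

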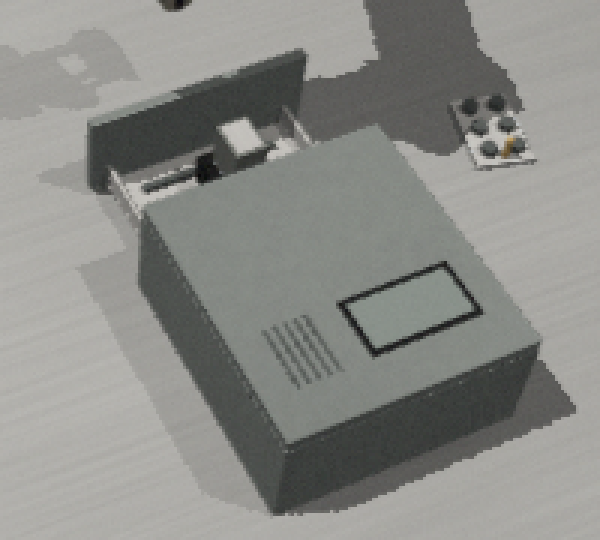

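The scene crop shows the relay seated upright at about (240,140), lower than the drawer panel's top edge. Lowering, then pushing.

```bash
python3 -m handwheel '[{"x":0,"y":0.003,"z":0.04,"ax":0,"ay":0,"az":0,"claw":0},{"x":0,"y":0,"z":0.035,"ax":0,"ay":0,"az":0,"claw":0},{"x":0,"y":0,"z":0,"ax":0,"ay":0,"az":0,"claw":0},{"x":-0.01,"y":0,"z":0,"ax":0,"ay":0,"az":0,"claw":0},{"x":-0.01,"y":0,"z":0,"ax":0,"ay":0,"az":0,"claw":0},{"x":-0.01,"y":0,"z":0,"ax":0,"ay":0,"az":0,"claw":0},{"x":-0.01,"y":0,"z":0,"ax":0,"ay":0,"az":0,"claw":0}]'
python3 -c "
from h import *
to(.60,.1255,.06,91.66)"
```

```text
time_s: 14.4
position: [0.5082, 0.1246, 0.0637]
orientation: [-0.044, 3.138, 0.004]
contact_force: [-3.8, -0.1, -2.2]
grip_width: 0.0005
t 14.4 pos [0.5082 0.1246 0.0637] jaw 91.62 q7 1.44 F [-3.8 -0.1 -2.2] w 0.0005
tool shift [-0.0918 -0.0017  0.004 ] az -0.0006 ax,ay to level 0.0023 0.0038
```

```bash
python3 -m handwheel '[{"x":-0.012,"y":0,"z":0.001,"ax":0,"ay":0.003,"az":0,"claw":0},{"x":-0.012,"y":0,"z":0,"ax":0,"ay":0,"az":0,"claw":0},{"x":-0.012,"y":0,"z":0,"ax":0,"ay":0,"az":0,"claw":0},{"x":-0.012,"y":0,"z":0,"ax":0,"ay":0,"az":0,"claw":0},{"x":-0.01,"y":0,"z":0,"ax":0,"ay":0,"az":0,"claw":0}]'
python3 -c "
from h import *
to(.60,.1255,.06,91.66)"
```

```text
time_s: 15.02
position: [0.57, 0.1264, 0.0631]
orientation: [0.045, -3.141, -0.004]
contact_force: [-4.3, 0.0, 2.2]
grip_width: 0.0004
t 15.025 pos [0.57   0.1264 0.0631] jaw 91.63 q7 1.47 F [-4.3  0.   2.2] w 0.0004
tool shift [-0.03   -0.0017  0.003 ] az -0.0006 ax,ay to level 0.0024 -0.0004
```

```bash
python3 -m handwheel '[{"x":-0.008,"y":0,"z":0,"ax":0,"ay":0,"az":0,"claw":0},{"x":-0.006,"y":0,"z":0,"ax":0,"ay":0,"az":0,"claw":0},{"x":-0.005,"y":0,"z":0,"ax":0,"ay":0,"az":0,"claw":0}]'
python3 -m handwheel '[{"x":-0.004,"y":0,"z":0,"ax":0,"ay":0,"az":0,"claw":0},{"x":-0.004,"y":0,"z":0,"ax":0,"ay":0,"az":0,"claw":0}]'
python3 -m handwheel '[{"x":-0.003,"y":0,"z":0,"ax":0,"ay":0,"az":0,"claw":0},{"x":-0.003,"y":0,"z":0,"ax":0,"ay":0,"az":0,"claw":0}]'
```

```text
time_s: 15.4
position: [0.5832, 0.1267, 0.0628]
orientation: [0.045, -3.124, -0.002]
contact_force: [-8.0, -0.3, 6.1]
grip_width: 0.0005
time_s: 15.65
position: [0.5883, 0.1269, 0.0628]
orientation: [0.046, -3.116, -0.002]
contact_force: [-18.5, -1.9, 16.0]
grip_width: 0.0007
time_s: 15.9
position: [0.588, 0.1269, 0.0629]
orientation: [0.047, -3.1, -0.001]
contact_force: [-13.7, -2.0, 10.9]
grip_width: 0.0004
```

```bash
python3 -m handwheel '[{"x":0.03,"y":0,"z":0,"ax":0,"ay":0,"az":0,"claw":0},{"x":0.04,"y":0,"z":-0.03,"ax":0,"ay":0,"az":0,"claw":0},{"x":0.01,"y":0,"z":-0.03,"ax":0,"ay":-0.03,"az":0,"claw":0},{"x":0,"y":0,"z":0,"ax":0,"ay":0,"az":0,"claw":0},{"x":0,"y":0,"z":0,"ax":0,"ay":0,"az":0,"claw":0}]'
python3 - <<'E'
from h import *
to(.5,.1255,.15,91.66)
p,d=bot.read_camera('top')
for v in range(185,222): print(v,world('top',d,240,v).round(4))
save(p[80:260,180:320].repeat(3,0).repeat(3,1),'t6.png')
E
```

```text
time_s: 16.52
position: [0.5177, 0.1252, 0.1292]
orientation: [-0.046, 3.134, 0.005]
contact_force: [-0.2, -0.4, -0.6]
grip_width: 0.0006
t 16.525 pos [0.5177 0.1252 0.1292] jaw 91.67 q7 1.41 F [-0.2 -0.4 -0.6] w 0.0006
tool shift [ 0.0175  0.0009 -0.021 ] az 0.0002 ax,ay to level 0.0032 0.0076
185 [0.5163 0.0798 0.4953]
186 [0.5146 0.0796 0.4963]
187 [0.5138 0.0798 0.4933]
188 [0.5118 0.0795 0.4955]
189 [0.5109 0.0796 0.4935]
190 [0.5094 0.0795 0.4936]
191 [0.5081 0.0795 0.4929]
192 [0.5069 0.0795 0.4918]
193 [0.5047 0.0791 0.495 ]
194 [0.5025 0.0786 0.4987]
195 [0.5003 0.0782 0.5017]
196 [0.4985 0.0779 0.5036]
197 [0.4962 0.0774 0.5075]
198 [0.4943 0.0771 0.5101]
199 [0.4921 0.0766 0.5135]
200 [0.4903 0.0763 0.5157]
201 [0.4882 0.0759 0.519 ]
202 [0.4861 0.0754 0.5226]
203 [0.4842 0.0751 0.525 ]
204 [0.4829 0.075  0.5247]
205 [0.4816 0.075  0.5242]
206 [0.4808 0.0751 0.5218]
207 [0.4787 0.0747 0.5255]
208 [0.4777 0.0748 0.5234]
209 [0.4766 0.0748 0.5221]
210 [0.4755 0.0748 0.5209]
211 [0.4741 0.0747 0.5209]
212 [0.4721 0.0743 0.5242]
213 [0.4709 0.0743 0.5236]
214 [0.4688 0.0738 0.5277]
215 [0.4675 0.0737 0.5273]
216 [0.4655 0.0733 0.531 ]
217 [0.4637 0.0729 0.5335]
218 [0.4622 0.0727 0.5349]
219 [0.4604 0.0724 0.5375]
220 [0.4592 0.0723 0.5369]
221 [0.4572 0.0719 0.5407]
```

View pics/t6.png

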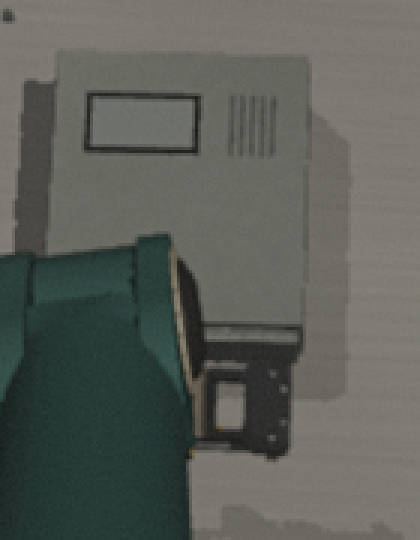

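The top crop shows the arm over the middle of the case. To the right the drawer panel is close against the lid, with a thin dark line near y≈328. I'll measure the gap with the wrist depth.

Run:
```python
from h import *
s=bot.state();p,d=bot.read_camera('wrist');save(p,'w7.png')
P=cloud('wrist',d,(.6,.125),.11,.05,.12,s)
yaw=.029;c,sn=np.cos(yaw),np.sin(yaw);q=(P[:,:2]-[.5608,.1311])@np.array([[c,sn],[-sn,c]]).T;zz=P[:,2]
for n,zl,zh in[('panel',.081,.088),('lid',.097,.104)]:
    r=(zz>zl)&(zz<zh);print(n,r.sum(),np.percentile(q[r,0],[.5,2,50,98,99.5]).round(4))
for y in (-.07,.07):
    r=np.abs(q[:,1]-y)<.0015;o=np.argsort(q[r,0]);print(y,np.c_[q[r,0],zz[r]][o][::3].round(4)[:24].tolist())
```

```text
Traceback (most recent call last):
IndexError: index -1 is out of bounds for axis 0 with size 0
```

View pics/w7.png

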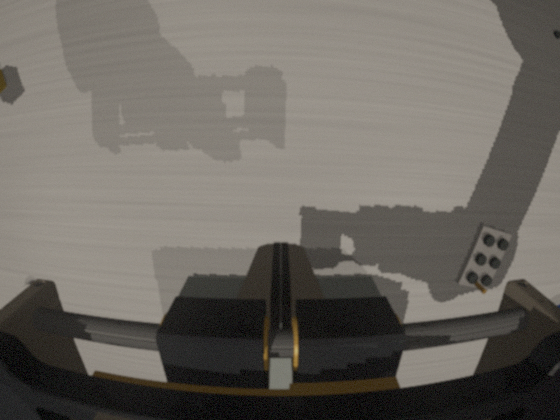

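Hidden from here. I'll lift and move aside so that the top camera sees the drawer.

```bash
python3 -m handwheel '[{"x":0.03,"y":0,"z":-0.05,"ax":0,"ay":0,"az":0,"claw":0},{"x":0.02,"y":-0.05,"z":-0.04,"ax":0,"ay":0,"az":0,"claw":0},{"x":0.02,"y":-0.05,"z":0,"ax":0,"ay":0,"az":0,"claw":0},{"x":0,"y":-0.06,"z":0,"ax":0,"ay":0,"az":0,"claw":0},{"x":0,"y":-0.06,"z":0,"ax":0,"ay":0,"az":0,"claw":0},{"x":0,"y":0,"z":0,"ax":0,"ay":0,"az":0,"claw":0}]'
python3 - <<'E'
from h import *
to(.5,.1255,.15,91.66)
P=[];yaw=.029;c,sn=np.cos(yaw),np.sin(yaw)
p,d=bot.read_camera('top')
for v in range(182,200): print(v,*[world('top',d,u,v)[[0,2]].round(4) for u in (215,240,262)])
save(cv2.resize(p[165:215,185:295],None,fx=7,fy=7,interpolation=cv2.INTER_CUBIC),'t8.png')
E
```

```text
time_s: 17.38
position: [0.4557, -0.1017, 0.214]
orientation: [-0.047, 3.141, -0.007]
contact_force: [0.2, 0.8, -0.2]
grip_width: 0.0002
t 17.375 pos [ 0.4557 -0.1017  0.214 ] jaw 91.73 q7 1.82 F [ 0.2  0.8 -0.2] w 0.0002
tool shift [-0.0511  0.226   0.063 ] az 0.0012 ax,ay to level -0.0042 0.0004
182 [0.6176 0.0996] [0.6202 0.1009] [0.6232 0.099 ]
183 [0.6153 0.0993] [0.6185 0.098 ] [0.6205 0.1004]
184 [0.6126 0.1008] [0.6165 0.0966] [0.6186 0.0985]
185 [0.6104 0.1002] [0.6137 0.0985] [0.6161 0.0992]
186 [0.6088 0.0967] [0.611 0.1  ] [0.6128 0.1031]
187 [0.6264 0.0131] [0.61   0.0943] [0.6123 0.0956]
188 [0.6073 0.0832] [0.6277 0.0103] [0.6115 0.089 ]
189 [0.6043 0.0859] [0.6072 0.0863] [0.6097 0.0865]
190 [0.6017 0.0868] [0.6055 0.0833] [0.6081 0.0835]
191 [0.6004 0.0822] [0.6026 0.0854] [0.6055 0.0842]
192 [0.5982 0.0813] [0.6015 0.0801] [0.6031 0.0846]
193 [0.5988 0.068 ] [0.5997 0.0774] [0.6011 0.0829]
194 [0.5988 0.0576] [0.5989 0.0703] [0.6014 0.0709]
195 [0.5975 0.0525] [0.6    0.0546] [0.6013 0.0607]
196 [0.5977 0.0404] [0.5999 0.044 ] [0.6018 0.0476]
197 [0.598  0.0272] [0.5997 0.0338] [0.6014 0.0383]
198 [0.5979 0.0164] [0.5999 0.0217] [0.6012 0.0282]
199 [0.5983 0.0025] [0.6005 0.0068] [0.6018 0.0141]
```

View pics/t8.png

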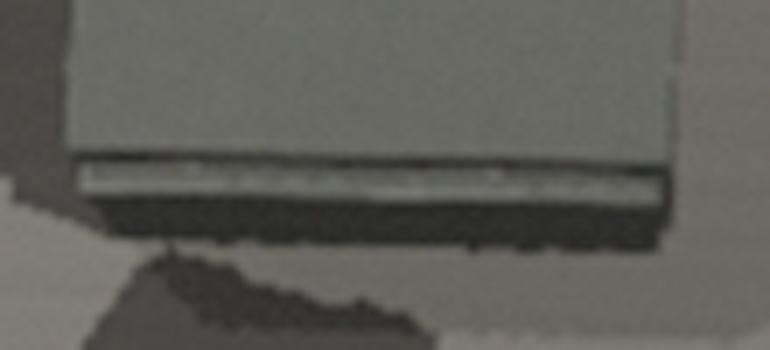

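Panel outer face is 10 mm in front of the lid edge, i.e. its inner face is flush with the case front, at about x=0.610. That fits home with an overlaid 192 mm panel, as does the rigid stop at 18 N (detent plus friction is about 12 N). One more firm push will confirm that it does not go further.

```bash
python3 -m handwheel '[{"x":0,"y":0.057,"z":0,"ax":0,"ay":0,"az":0,"claw":0},{"x":0,"y":0.057,"z":0,"ax":0,"ay":0,"az":0,"claw":0},{"x":0,"y":0.057,"z":0,"ax":0,"ay":0,"az":0,"claw":0},{"x":0,"y":0.055,"z":0,"ax":0,"ay":0,"az":0,"claw":0},{"x":-0.05,"y":0,"z":0.05,"ax":0,"ay":0,"az":0,"claw":0},{"x":-0.05,"y":0,"z":0.05,"ax":0,"ay":0,"az":0,"claw":0},{"x":0,"y":0,"z":0.05,"ax":0,"ay":0,"az":0,"claw":0},{"x":0,"y":0,"z":0,"ax":0,"ay":0,"az":0,"claw":0}]'
python3 -c "
from h import *
to(.585,.1269,.063,91.66)"
```

```text
time_s: 18.42
position: [0.5373, 0.1518, 0.0663]
orientation: [0.083, -3.137, -0.002]
contact_force: [0.1, -0.8, 0.4]
grip_width: 0.0004
t 18.425 pos [0.5373 0.1518 0.0663] jaw 93.04 q7 1.43 F [ 0.1 -0.8  0.4] w 0.0004
tool shift [-0.0463 -0.0274  0.0031] az 0.024 ax,ay to level 0.0016 -0.003
```

```bash
python3 -m handwheel '[{"x":0,"y":-0.026,"z":0.002,"ax":0.002,"ay":-0.003,"az":0.024,"claw":0},{"x":-0.015,"y":0,"z":0,"ax":0,"ay":0,"az":0,"claw":0},{"x":-0.015,"y":0,"z":0,"ax":0,"ay":0,"az":0,"claw":0},{"x":-0.01,"y":0,"z":0,"ax":0,"ay":0,"az":0,"claw":0},{"x":-0.006,"y":0,"z":0,"ax":0,"ay":0,"az":0,"claw":0}]'
python3 -m handwheel '[{"x":-0.005,"y":0,"z":0,"ax":0,"ay":-0.01,"az":0,"claw":0}]'
python3 -m handwheel '[{"x":-0.006,"y":0,"z":0,"ax":0,"ay":-0.01,"az":0,"claw":0}]'
```

```text
time_s: 19.05
position: [0.5888, 0.1243, 0.0716]
orientation: [-0.04, 3.134, 0.003]
contact_force: [-9.8, 0.8, 2.1]
grip_width: 0.0008
time_s: 19.18
position: [0.5888, 0.1243, 0.0712]
orientation: [-0.04, 3.135, 0.002]
contact_force: [-18.4, -0.3, 13.8]
grip_width: 0.0004
time_s: 19.3
position: [0.5888, 0.1244, 0.0706]
orientation: [-0.042, 3.138, 0.001]
contact_force: [-15.5, -1.3, 12.0]
grip_width: 0.0001
```

Rigid at x=0.5888 under 18 N, with no further travel, so the drawer is home. Backing off clear and checking once more by numbers.

```bash
python3 -m handwheel '[{"x":0.04,"y":0,"z":0,"ax":0,"ay":0,"az":0,"claw":0},{"x":0.04,"y":0,"z":-0.05,"ax":0,"ay":0,"az":0,"claw":0},{"x":0.03,"y":-0.055,"z":-0.05,"ax":0,"ay":0,"az":0,"claw":0},{"x":0,"y":-0.06,"z":-0.03,"ax":0,"ay":0,"az":0,"claw":0},{"x":0,"y":-0.06,"z":0,"ax":0,"ay":0,"az":0,"claw":0},{"x":0,"y":-0.05,"z":0,"ax":0,"ay":0,"az":0,"claw":0},{"x":0,"y":0,"z":0,"ax":0,"ay":0,"az":0,"claw":0},{"x":0,"y":0,"z":0,"ax":0,"ay":0,"az":0,"claw":0}]'
python3 - <<'E'
from h import *
p,d=bot.read_camera('top')
print('panel face',[world('top',d,u,195).round(4) for u in (215,240,262)])
for n,u,v in [('flasher',433,214),('bear',371,174),('rect',144,203)]: print(n,world('top',d,u,v).round(4))
print(bot.state()['contact_force'],bot.state()['time_s']); print(bot.sign_off())
E
```

```text
time_s: 20.3
position: [0.4897, -0.0922, 0.1927]
orientation: [-0.051, 3.135, 0.002]
contact_force: [0.8, -0.1, 0.6]
grip_width: 0.0005
panel face [array([0.5978, 0.1835, 0.0508]), array([0.5999, 0.1235, 0.0551]), array([0.6009, 0.0708, 0.0626])]
flasher [ 0.5768 -0.334   0.0578]
bear [ 0.6788 -0.1945  0.0161]
rect [0.5784 0.3641 0.0061]
[0.29899616 0.39525219 0.97460168] 20.35
the job is handed in; nothing more can be done
None
```

I plugged the grey relay into the socket, pressed it home, pushed the drawer shut and handed the job in at about 20.4 s of the 64 s. No verdict is reported.

**Relay:** After I released it, its top measured 82 mm above the bench, which is the fully home height. Pressing its top met a rigid stop there at about 21 N. It slid about 24 mm down in the jaws during the lift. I saw this in the wrist depth readings and allowed for it, and it stayed level and went into the hole.

**Drawer:** The panel's outer face stands about 10 mm in front of the case, which is exactly the panel's thickness, so I take it as shut. A second push at about 18 N moved it no further, and it had not moved after I backed off. I could not read the drawer joint, and I did not see a distinct snap in the force readings. "Home" is therefore inferred from the rigid stop and that 10 mm measurement.

**Other objects:** At the end the flasher and rectifier read within 1–2 mm of where they started. The bearing's reading shifted about 2 mm sideways and 5 mm in height, which I put down to a pixel on its edge. The arm stood clear of everything, with only noise in the force reading.

The relay inside the shut drawer could not be seen, so I did not check it again after closing.

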